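# Clamp the lid of a pressure filter cell with its loose crank

### The arm

A 7-joint arm with a two-finger parallel gripper is mounted at the origin on a cart in front of the work surface, level with it; the furniture and walls round the work are solid. World frame = base frame: x ahead of the robot, y to its left, z up, the work surface at z = 0. Lengths are in m, angles in rad, forces in N, time in s.
With the tool pointing down it reaches from about 0.4 to 0.9 m from the base axis. Payload 5.5 kg.
Tool frame: the origin (TCP) lies on the centre line of the jaws, within the pads' length; the fingertips stand env.tips_ahead ahead of it and the grasp point (between the pads) lies 2 mm behind it (env.tips_ahead is the distance from the TCP to the fingertips, in m); z points along the fingers, y is the line along which they close (so a half turn about z gives the same grasp; the last joint's range is limited). The gripper opens to 85 mm and grips with 20 to 120 N. Pads are 22 mm wide; open, the fingers measure 114 mm over their backs; the gripper's body (76 mm by 85 mm) begins 54 mm behind the grasp point. The pads swing forward as they close: fully open they stand 13 mm farther back than shut.
Start: joints at [1.595, 0.501, -0.427, 1.55, 0.221, 1.138, -0.21], TCP at [0.154, -0.632, 0.248] pointing down, gripper open.
Joint ranges: [-2.88, 2.88], [-0.31, 2.03], [-1.54, 1.56], [0.2, 2.42], [-1.41, 4.55], [0.19, 2.02], [-2.57, 2.57]. Speed limits (rad/s): [2.57, 2.57, 3.14, 3.14, 3.14, 3.14, 3.14].

### API

Orientations are given as a unit quaternion [w, x, y, z].
In Python, from workcell import env gives the robot as it stands.
- The arm moves only by the tool move_arm, never from a script. Its arguments are lists of equal length, an entry for each row: "jaw": the finger opening in m, from 0 to 0.0854; "travel": the shift along the tool's x, y, z in m, a list of three; "turn": the turn about the tool's z in rad. A call has 1 to 8 rows; each row shifts and turns the commanded pose from where the row before left it, along the tool's axes as they then stand; what a row does not reach is not made up. A row lasts 1/8 s, in which the tool goes at most 62.5 mm and 10.7 degrees, less where a joint would pass 70% of its speed; a pose out of reach is approached as far as the arm can. A call with a gripper value outside its range is refused whole. The fingers move at their own pace and stop on an object; "squeeze" is the grip in N (left out, the last holds). Time passes only in rows, so rows that do not move let the fingers close. It gives the time, the measured TCP pose, the force, the opening and the grip force at its end, in the units of the state.
- env.read_state(): the state, without advancing time (a new reading comes with each control period).
- env.snapshot(name): name is "scene" or "top" or "wrist"; returns a dict with "image" (480x640x3 uint8, blue, green, red), "K" (3x3 intrinsics, pixels), "R" (3x3) and "t" (3): a world point X has camera coordinates R X + t; the wrist camera has in their place "tool_from_camera" (4x4, takes a point from camera to tool coordinates, whose origin is the TCP and whose axes are the flange's). Camera axes: x right, y down, z forward; pixel columns grow to the right and rows downward; lengths in m; the calibration is good to about 2 mm. A picture is of the moment at which its call begins: read the wrist's pose just before it. There is no depth.
- env.job_done(): hands the job in; it is judged then, once.
Trained networks look in the newest picture that a camera, given by its name, has taken for a name from the list of things; names that differ only in an ending like _2 or _b are one class to them, and where a whole thing is asked for, a point or a joint stands for the part that bears it (a point fixed in the world has none). Each returns a list of dicts, best first, with "confidence" (0 to 1); they miss things now and then, are a little off and sometimes report something else, mostly with a low value. They report only what shows in the picture. A call takes as long as a camera call.
- env.masks_of(thing, camera): "mask" (480x640 bool, what is visible of it) and "extent" ([left, top, right, bottom] in pixels, round what is visible of it).
- env.spot_point(thing, camera): "at" ([column, row] in pixels: a listed point, or the origin of a listed thing).
The state is a dict: "t": time; "qpos": joint angles; "qvel": joint speeds; "tau": joint torques, N m; "eef_pos": TCP position; "orientation": TCP orientation; "contact_force": force on the tool from outside, world axes, zero at the start; "wrist_torque": the same for the moment, N m; "grip_width": finger opening in m; "grip_force": force on a finger pad.
Only numpy, scipy, OpenCV 4.12 (cv2) and the standard library are available. Lean on these libraries where they do the work, as an engineer would, in place of code of your own. Each camera call takes 0.05 s, during which the arm holds its last target. There are 200 camera calls.

### The job

The pressure filter cell is loaded and its lid is on. Put the loose crank fully down on the square end of the cell's clamping screw and wind the screw clockwise, several full turns, keeping the crank down on the square all the way, until the foot is on the lid and the screw is firmly tight (about 0.8 N m), but do not force it. Leave the crank sitting fully down on the square, and the other things on the bench where they are.

Things in the scene. Friction and masses are not known exactly. Their poses are not given: they have to be found in the camera images.
- press: pressure filter cell in its clamping yoke, fixed; origin at the centre of its underside, z up. Base plate 116 x 176 x 16 mm (x, y, z); steel cell 100 mm across with a flat lid; two columns 17 mm thick at y = +-68 mm; crossbar 38 x 172 mm along y, top at 134 mm, cap nuts on it up to 142 mm. The clamping screw stands upright through the crossbar on the axis x = y = 0
- shaft_seat (a point): on the screw's axis: top of the round collar (36 mm across) from which the square shaft end rises. The square is 16 x 16 mm and 22 mm tall, the top 4 mm stepped in to 12.5 mm; its sides lie along this frame's x and y, which turn with the screw; z is up. Clockwise from above winds the screw down, 5 mm a turn (this point sinks with it)
- screw: the clamping screw, origin as shaft_seat. It is stiff: about 0.35 N m turns it (6 N at the crank's handle) and it stays where it is left. It starts 2.7 to 3.5 turns from the lid; when the foot meets the lid the screw stops hard. 0.8 N m, that is 13 N along the circle at the handle, draws it properly tight; 2 N m (33 N) would spoil the lid's seal
- foot_face (a point): centre of the flat underside of the screw's foot, a steel disc 38 mm across below the crossbar; it moves down with the screw and does not turn
- lid_top (a point): centre of the flat top of the cell's lid, a boss 44 mm across, 74 mm above the bench; the foot comes down on it
- crank_socket (a point): on the loose crank: centre of the mouth of the square socket under its hub. z up, x along the arm to the handle; the socket's sides lie along x and y. Socket 17.2 mm square, 24 mm deep: it fits over the shaft end in any of four positions with 0.6 mm of play all round; fully down, the hub rests on the collar and this point coincides with shaft_seat
- crank_boss (a point): centre of the round boss on top of the crank's hub, 45 mm above the socket's mouth on the hub's axis: 26 mm across, 28 mm high (30 to 58 mm above the mouth); the place to hold the crank when it is carried. The hub below it is 38 mm across and 30 mm high; the crank (about 0.33 kg) starts standing upright on its hub on the bench
- crank_handle (a point): centre of the crank's upright black handle, 60 mm from the hub's axis and 48.5 mm above the socket's mouth: a round sleeve 21 mm across and 50 mm high that turns freely on its pin. The steel arm under it is 15 mm wide, from 12 to 21 mm above the mouth
- vial_0: sample vial with screw cap, 23 mm across, 52 mm high, loose, leave alone; origin under its centre
- vial_1: a second such vial, leave alone
- vial_2: a third such vial, leave alone
- tape_roll: roll of label tape lying flat, 68 mm across, 19 mm high, loose, leave alone; origin under its centre
- stopper_box: card box of filter discs, 70 x 70 x 32 mm, loose, leave alone; origin under its centre
- dropper_clear: dropper bottle with rubber teat, 40 mm across, 110 mm high, loose, leave alone; origin under its centre

How it is judged:
On the way, in this order (a step that is already met when the one before it is completed fails the run):
1. the crank sits fully down on the square shaft end (z of crank_socket in the frame of shaft_seat between -0.004 and 0.004 m and horizontal distance between crank_socket and shaft_seat below 0.004 m and angle between the z axis of crank_socket and the z axis of shaft_seat, either way round below 0.12 rad), for 0.2 s.
2. crank still on the square, foot down on the lid and screw drawn tight (crank bears on the square with over 70 N, summed over its sides: about 10 N at the handle) (z of foot_face in the frame of lid_top below 0.0001 m and contact force between crank and screw above 70 N and z of crank_socket in the frame of shaft_seat below 0.006 m and horizontal distance between crank_socket and shaft_seat below 0.008 m), for 0.1 s.
At the end, for the whole second after the job is handed in: the foot is down on the lid (within 0.1 mm), and the crank rests on the square within 4 mm of fully down, upright within 0.12 rad, at rest and let go (all of step 1 and z of foot_face in the frame of lid_top below 0.0001 m and linear speed of crank below 0.02 m/s); the robot touches nothing.
It fails at once if the screw is forced: the crank bears on the square with more than 250 N, summed over its sides (about 2 N m, or 33 N at the handle) (contact force between crank and screw above 250 N).
It fails at once if the crank slips off: it rises more than 12 mm off its seat after the screw has been turned (foot moved more than 1.5 mm) (z of crank_socket in the frame of shaft_seat above 0.012 m and distance of foot_face from where it was at the start of the episode above 0.0015 m).
It fails at once if another thing on the bench is pushed more than 30 mm or tipped over (distance of any of vial_0, vial_1, vial_2, tape_roll, stopper_box, dropper_clear from where it was at the start of the episode above 0.03 m or angle between any of vial_0, vial_1, vial_2, tape_roll, stopper_box, dropper_clear's own z axis and vertical above 0.5 rad).
It also fails if it takes over 70 s, if anything falls off the work surface, if the arm or the gripper's body presses on something with over 40 N, if the wrist force passes 120 N, or if a joint passes its speed limit or range.

## Working session

There is one attempt and no reset: what is moved stays moved. The work goes in short steps, Python scripts to look and compute and a tool call to move; the robot and the scene stay as the last step left them, time stands still between calls to the robot, and variables do not carry over. Pictures are saved under pics/ and viewed, at most 10 in all, crops included, and the job is handed in when it is done.

Besides the shell and the picture viewer there is one more tool, called as a command line: name --pt "numbers of a row" for each row, then --argument value for the rest. move_arm: Moves the arm, as the interface text tells. Its arguments: {"type":"object","properties":{"jaw":{"type":"array"},"travel":{"type":"array"},"turn":{"type":"array"},"squeeze":{"type":"number"}},"required":["jaw","travel","turn"]}

```bash
mkdir -p pics; ls; cat > h.py <<'E'
import numpy as np, cv2
from scipy.spatial.transform import Rotation as Ro
from workcell import env
def rot(q): return Ro.from_quat([q[1],q[2],q[3],q[0]]).as_matrix()
def cam(name):
    st=env.read_state(); s=env.snapshot(name)
    if 'R' in s: return s, s['K'], s['R'], s['t']
    T=np.array(s['tool_from_camera']); Rw=rot(st['orientation']); p=np.array(st['eef_pos'])
    Rc=Rw@T[:3,:3]; c=p+Rw@T[:3,3]
    return s, s['K'], Rc.T, -Rc.T@c
def ray(K,R,t,px):
    d=R.T@np.linalg.solve(np.array(K),[px[0],px[1],1.]); return -R.T@np.array(t), d/np.linalg.norm(d)
def onz(K,R,t,px,z):
    c,d=ray(K,R,t,px); return c+d*(z-c[2])/d[2]
def tri(rs):
    A=sum(np.eye(3)-np.outer(d,d) for c,d in rs); b=sum((np.eye(3)-np.outer(d,d))@c for c,d in rs); return np.linalg.solve(A,b)
E
python3 - <<'E'
from h import *
np.set_printoptions(precision=4,suppress=True)
st=env.read_state(); print(st, env.tips_ahead)
C={}
for n in ['scene','top']:
    C[n]=cam(n); cv2.imwrite(f'pics/{n}0.png',C[n][0]['image'])
    print(n,-np.array(C[n][2]).T@np.array(C[n][3]))
for th in ['shaft_seat','crank_socket','crank_boss','crank_handle','foot_face','lid_top','press','vial_0','tape_roll','stopper_box','dropper_clear']:
    rs=[]
    for n in C:
        r=env.spot_point(th,n)
        print(th,n,[(np.round(x['at'],1).tolist(),round(x['confidence'],2)) for x in r[:4]], [onz(*C[n][1:],x['at'],0)[:2] for x in r[:3]] if th in('press','vial_0','tape_roll','stopper_box','dropper_clear','crank_socket') else '')
        if r: rs.append(ray(*C[n][1:],r[0]['at']))
    if len(rs)==2: print('  tri',tri(rs))
E
```

```text
pics
{'t': 0.0, 'qpos': array([ 1.5952,  0.5019, -0.4268,  1.5515,  0.2208,  1.1383, -0.2103]), 'qvel': array([ 0.0023, -0.0005, -0.0006,  0.0004,  0.0008, -0.0009, -0.0009]), 'tau': array([  0.0006, -56.9514,  -5.8156, -28.094 ,   0.0108,   0.0119,
        -0.    ]), 'eef_pos': array([ 0.1535, -0.6309,  0.2473]), 'orientation': array([-0.001 ,  0.9929,  0.1191, -0.0001]), 'contact_force': array([0.5038, 0.6846, 1.0836]), 'wrist_torque': array([0.0125, 0.002 , 0.0428]), 'grip_force': 0.0, 'grip_width': 0.08520611806726747} 0.017
scene [ 0.0059 -0.436   0.6608]
top [0.4473 0.0563 0.9996]
shaft_seat scene [([289.7, 212.7], 0.94)] 
shaft_seat top [([286.2, 219.4], 0.56)] 
  tri [0.6019 0.1108 0.1527]
crank_socket scene [([261.7, 357.3], 0.97)] [array([0.4354, 0.0289])]
crank_socket top [([328.7, 307.1], 0.85)] [array([0.4338, 0.0265])]
  tri [0.4337 0.0267 0.0029]
crank_boss scene [([260.7, 338.0], 0.98)] 
crank_boss top [([329.6, 306.5], 0.7)] 
  tri [0.4351 0.0263 0.0439]
crank_handle scene [] 
crank_handle top [([342.6, 334.5], 0.92)] 
foot_face scene [([292.1, 246.6], 0.56)] 
foot_f
[... 567 characters left out ...]
 0.6), ([288.3, 221.8], 0.23)] [array([ 0.6627, -0.0789]), array([ 0.6653, -0.1187]), array([0.625 , 0.1152])]
  tri [ 0.6614 -0.0735 -0.0515]
tape_roll scene [([379.3, 365.7], 0.85)] [array([ 0.5373, -0.1231])]
tape_roll top [([393.4, 261.7], 0.82)] [array([ 0.5326, -0.1191])]
  tri [ 0.5346 -0.1213  0.0004]
stopper_box scene [([441.9, 291.6], 0.57), ([383.6, 334.5], 0.47)] [array([ 0.7541, -0.1095]), array([ 0.598, -0.09 ])]
stopper_box top [([384.8, 162.6], 0.88)] [array([ 0.7612, -0.1069])]
  tri [ 0.7624 -0.107  -0.0064]
dropper_clear scene [([210.2, 301.3], 0.94)] [array([0.4745, 0.191 ])]
dropper_clear top [([258.6, 287.2], 0.76)] [array([0.4787, 0.181 ])]
  tri [0.4749 0.1835 0.0044]
```

View pics/scene0.png

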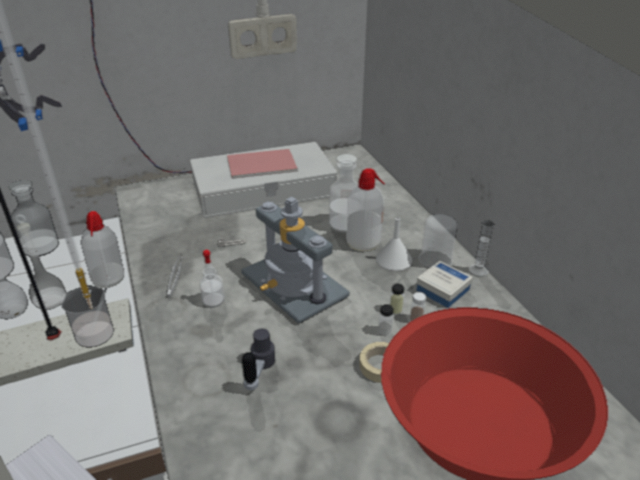

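View pics/top0.png

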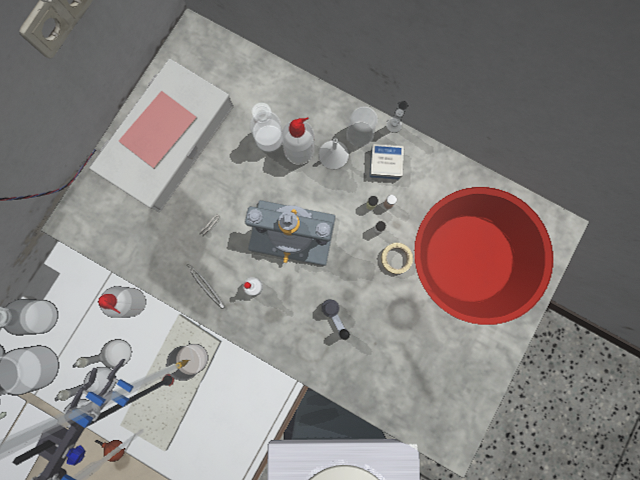

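The scene view shows the crank upright with its hub at about (262,350) and its handle toward the robot at (250,367). The press screw is at about (290,212), and the red bowl is at right (490,395). The top view agrees: boss (330,307), handle (343,334), screw (288,219), bowl (483,255).

```bash
python3 - <<'E'
from h import *
np.set_printoptions(precision=4,suppress=True)
c=cam('top')
for px,z in [((342.6,334.5),.0485),((343,334.5),.07),((254.5,216),.142),((322.5,230),.142)]: print(px,onz(*c[1:],px,z))
b=env.masks_of('crank_handle','top'); print([(x['extent'],x['confidence']) for x in b])
s=cam('scene')
# bowl rim: left & top extremes
print('bowl',[tri([ray(*c[1:],p),ray(*s[1:],q)]) for p,q in [((483,187),(602,400)),((415,255),(430,330)),((483,255),(495,375))]])
w=cam('wrist'); print(np.array(w[0]['tool_from_camera']),w[1]); 
st=env.read_state(); R=rot(st['orientation']); print(R)
for g in [(0.154,-0.631,0.36),(0.48,0.04,0.36)]:
    print(g,R.T@(np.array(g)-st['eef_pos']))
E
```

```text
(342.6, 334.5) [ 0.378  -0.0002  0.0485]
(343, 334.5) [0.3796 0.0003 0.07  ]
(254.5, 216) [0.6118 0.1724 0.142 ]
(322.5, 230) [0.5831 0.0407 0.142 ]
[([324.0, 297.8, 349.2, 340.1], 0.81), ([246.6, 199.0, 338.1, 266.2], 0.73)]
bowl [array([ 0.7351, -0.3836, -0.0716]), array([ 0.552 , -0.1667,  0.0867]), array([ 0.5395, -0.289 ,  0.0934])]
[[-0.0003 -0.9622 -0.2724  0.0698]
 [ 1.     -0.0002 -0.0004  0.0008]
 [ 0.0003 -0.2724  0.9622 -0.1251]
 [ 0.      0.      0.      1.    ]] [[345.4187   0.     314.3612]
 [  0.     345.4187 238.3196]
 [  0.       0.       1.    ]]
[[ 0.9716  0.2365  0.0001]
 [ 0.2365 -0.9716 -0.    ]
 [ 0.      0.0001 -1.    ]]
(0.154, -0.631, 0.36) [ 0.0004 -0.0005 -0.1117]
(0.48, 0.04, 0.36) [ 0.4758 -0.5753 -0.1117]
```

move_arm --jaw '[0.085, 0.085, 0.085, 0.085, 0.085, 0.085, 0.085, 0.085]' --pt "0.03 -0.037 -0.01" --pt "0.03 -0.037 -0.01" --pt "0.03 -0.037 -0.01" --pt "0.03 -0.037 -0.01" --pt "0.03 -0.037 -0.01" --pt "0.03 -0.037 -0.01" --pt "0.03 -0.037 -0.01" --pt "0.03 -0.037 -0.01" --turn '[0, 0, 0, 0, 0, 0, 0, 0]'

```text
t: 2.4
eef_pos: [0.3176, -0.2857, 0.3289]
orientation: [0.001, 0.993, 0.119, 0.0]
contact_force: [0.6, -0.3, 1.1]
grip_width: 0.085
grip_force: 0.0
```

move_arm --jaw '[0.085, 0.085, 0.085, 0.085, 0.085, 0.085, 0.085, 0.085]' --pt "0.03 -0.037 0" --pt "0.03 -0.037 0" --pt "0.03 -0.037 0" --pt "0.03 -0.037 0" --pt "0.03 -0.037 0" --pt "0.03 -0.037 0" --pt "0.03 -0.037 0" --pt "0.03 -0.037 0" --turn '[0, 0, 0, 0, 0, 0, 0, 0]'

```text
t: 3.4
eef_pos: [0.4808, 0.0583, 0.3287]
orientation: [0.0, 0.993, 0.119, 0.001]
contact_force: [-0.4, -1.6, 0.4]
grip_width: 0.0852
grip_force: 0.0
```

```bash
python3 - <<'E'
from h import *
np.set_printoptions(precision=4,suppress=True)
w=cam('wrist'); st=env.read_state(); print(st['t'],st['eef_pos'],st['orientation'],st['qpos'])
cv2.imwrite('pics/w1.png',w[0]['image'])
for th,z in [('shaft_seat',.15),('crank_socket',0),('crank_boss',.045),('crank_handle',.0485),('foot_face',.088),('press',0)]:
    r=env.spot_point(th,'wrist'); print(th,[(x['at'],round(x['confidence'],2),onz(*w[1:],x['at'],z)) for x in r[:2]])
E
```

```text
3.45 [0.4823 0.0654 0.3292] [-0.0022  0.9925  0.1221  0.0022] [ 0.7855  0.2238 -1.103   1.8363  0.2099  1.2051 -1.7083]
shaft_seat [([341.8, 287.7], 0.74, array([0.4241, 0.0167, 0.15  ])), ([289.4, 64.4], 0.64, array([0.6013, 0.1071, 0.15  ]))]
crank_socket [([328.9, 238.5], 0.87, array([0.4288, 0.0242, 0.    ]))]
crank_boss [([331.8, 247.0], 0.56, array([0.4309, 0.0229, 0.045 ]))]
crank_handle [([343.6, 289.7], 0.74, array([ 0.3803, -0.0054,  0.0485])), ([330.6, 236.9], 0.43, array([0.444 , 0.028 , 0.0485]))]
foot_face []
press [([297.4, 93.6], 0.95, array([0.5979, 0.1069, 0.    ]))]
```

View pics/w1.png

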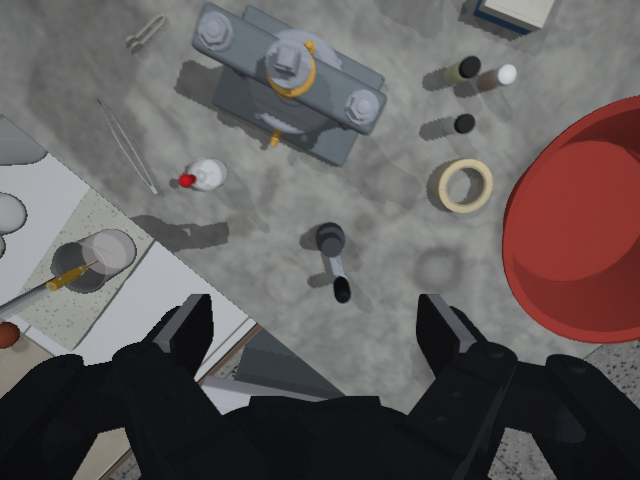

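The wrist view shows the crank boss at about (331,237), its handle at (342,290), and the square screw end at (288,60) on the yoke.

move_arm --jaw '[0.085, 0.085, 0.085, 0.085, 0.085, 0.085, 0.085, 0.085]' --pt "0 0 0.02" --pt "0 0 0.02" --pt "-0.0142 0.002 0.04" --pt "-0.0142 0.002 0.04" --pt "-0.0142 0.002 0.04" --pt "-0.0142 0.002 0.039" --pt "0 0 0" --pt "0 0 0" --turn '[-0.115, -0.115, 0, 0, 0, 0, 0, 0]'

```text
t: 4.75
eef_pos: [0.4345, 0.0242, 0.1307]
orientation: [0.0, 0.973, 0.232, 0.001]
contact_force: [-0.0, 0.1, 0.5]
grip_width: 0.0847
grip_force: 0.0
```

```bash
python3 - <<'E'
from h import *
np.set_printoptions(precision=4,suppress=True)
w=cam('wrist'); st=env.read_state(); R=rot(st['orientation']);print(st['t'],st['eef_pos'],np.degrees(np.arctan2(R[1,0],R[0,0])),st['qpos'])
cv2.imwrite('pics/w2.png',w[0]['image'])
for th,z in [('crank_boss',.045),('crank_handle',.0485),('crank_socket',0)]:
    r=env.spot_point(th,'wrist')
    for x in r[:2]: p=onz(*w[1:],x['at'],z); print(th,np.round(x['at']),round(x['confidence'],2),p,R.T@(p-st['eef_pos']))
E
```

```text
4.8 [0.435  0.0244 0.131 ] 26.810946734241664 [ 0.7096  0.4279 -0.9674  2.1575  0.5015  0.7928 -1.6819]
crank_boss [314. 256.] 0.75 [0.4336 0.0226 0.045 ] [-0.0023  0.0009  0.086 ]
crank_handle [312. 340.] 0.93 [ 0.38   -0.0028  0.0485] [-0.0616 -0.0007  0.0823]
crank_socket [312. 238.] 0.64 [0.4322 0.0235 0.    ] [-0.0033 -0.0007  0.131 ]
crank_socket [556. 201.] 0.44 [ 0.5397 -0.1258  0.    ] [0.0253 0.1811 0.1314]
```

View pics/w2.png

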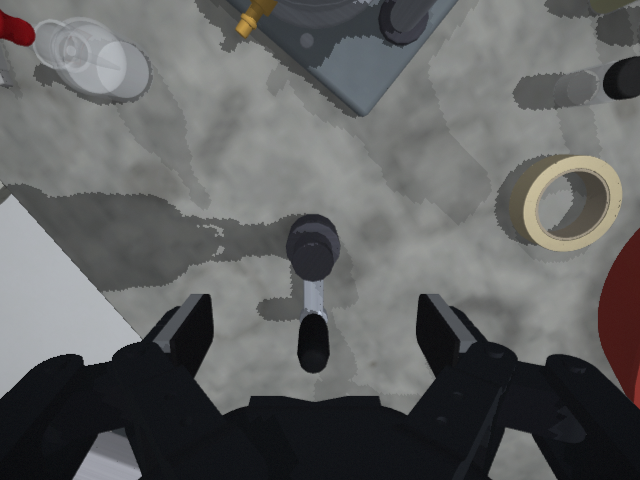

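The boss is centred between the fingers at (314,256), with the handle in line behind it at (312,340). I'll descend and grasp it.

move_arm --jaw '[0.085, 0.085, 0.085, 0.02, 0.02, 0.02, 0.02, 0.02]' --pt "-0.002 0 0.03" --pt "0 0 0.03" --pt "0 0 0.019" --pt "0 0 0" --pt "0 0 0" --pt "0 0 0" --pt "0 0 0" --pt "0 0 0" --turn '[0, 0, 0, 0, 0, 0, 0, 0]' --squeeze 80

```text
t: 5.95
eef_pos: [0.4321, 0.0236, 0.0514]
orientation: [0.0, 0.973, 0.232, 0.001]
contact_force: [-0.6, 0.7, 7.9]
grip_width: 0.0236
grip_force: 78.0
```

move_arm --jaw '[0.02, 0.02, 0.02, 0.02, 0.02, 0.02, 0.02, 0.02]' --pt "0 0 -0.03" --pt "0 0 -0.05" --pt "0 0 -0.05" --pt "0.0275 0 -0.03" --pt "0.0275 0 -0.03" --pt "0.0275 0 -0.03" --pt "0.0275 0 0" --pt "0 0 0" --turn '[0, 0, 0, 0, 0, 0, 0, 0]'

```text
t: 6.95
eef_pos: [0.5302, 0.0741, 0.2706]
orientation: [-0.001, 0.973, 0.233, 0.001]
contact_force: [-0.2, -0.2, -3.9]
grip_width: 0.0237
grip_force: 79.6
```

```bash
python3 - <<'E'
from h import *
np.set_printoptions(precision=4,suppress=True)
w=cam('wrist'); st=env.read_state(); R=rot(st['orientation']);print(st['t'],st['eef_pos'],np.degrees(np.arctan2(R[1,0],R[0,0])),st['qpos'],st['grip_width'],st['contact_force'])
im=w[0]['image']; cv2.imwrite('pics/w3.png',im)
for th,z in [('shaft_seat',.152),('screw',.152),('crank_boss',.045),('foot_face',.088)]:
    r=env.spot_point(th,'wrist')
    for x in r[:2]: p=onz(*w[1:],x['at'],z); print(th,np.round(x['at'],1),round(x['confidence'],2),p,R.T@(p-st['eef_pos']))
r=env.masks_of('screw','wrist'); print([(x['extent'],x['confidence']) for x in r[:2]])
a=[int(v) for v in r[0]['extent']]; cx,cy=(a[0]+a[2])//2,(a[1]+a[3])//2
x0,y0=max(cx-80,0),max(cy-60,0)
print('crop origin',x0,y0)
cv2.imwrite('pics/w3c.png',cv2.resize(im[y0:y0+120,x0:x0+160],(800,600),interpolation=cv2.INTER_CUBIC))
E
```

```text
7.0 [0.5288 0.0735 0.2699] 26.92083365809647 [ 0.6444  0.4195 -1.0508  1.8042  0.3965  1.1514 -1.6367] 0.0235680551878914 [-0.3871 -0.4867 -3.9256]
shaft_seat [317.6 131.7] 0.93 [0.5989 0.1057 0.152 ] [0.0772 0.0032 0.1179]
screw [320.  129.5] 0.62 [0.6009 0.1049 0.152 ] [0.0786 0.0048 0.1178]
screw [318.3 309.7] 0.58 [0.4812 0.0449 0.152 ] [-0.0553  0.004   0.118 ]
crank_boss [315.9 309.7] 0.69 [0.4311 0.0211 0.045 ] [-0.1106  0.0027  0.2251]
[([291.5, 101.7, 348.3, 160.6], 0.72)]
crop origin 239 70
```

View pics/w3c.png

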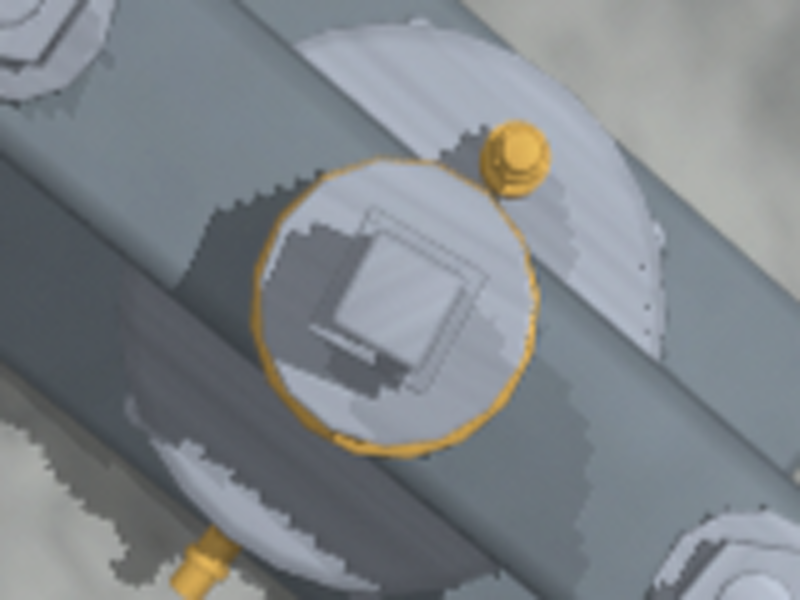

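The crop, scaled 5x with origin (239,70), shows the collar circle centred at about (396,307). The inner square's corners are (380,232), (465,288), (412,368), (335,305). The outer step's corners are (372,208), (487,275), (418,392).

```bash
python3 - <<'E'
from h import *
np.set_printoptions(precision=4,suppress=True)
w=cam('wrist'); st=env.read_state(); R=rot(st['orientation']);p0=st['eef_pos'];print(st['t'],p0)
K,Rc,t=w[1:]
f=lambda q:(239+(q[0]-2)/5,70+(q[1]-2)/5)
T=lambda px,z:R.T@(onz(K,Rc,t,px,z)-p0)
l,r_=(255,307),(538,307)
for z in (.145,.15,.155,.16): print(z,'collar',np.linalg.norm(T(f(l),z)-T(f(r_),z)),'vert',np.linalg.norm(T(f((396,158)),z)-T(f((396,452)),z)),'c',T(f((396,307)),z))
for z,qs in ((.1745,[(380,232),(465,288),(412,368),(335,305)]),(.1705,[(310,325),(372,208),(487,275),(418,392)])):
    P=[T(f(q),z) for q in qs]; print('mean',np.mean(P,0) if z>.172 else (P[1]+P[3])/2*0+(P[0]+P[2])/2)
    for a,b in zip(P,P[1:]): d=b-a; print(np.linalg.norm(d),np.degrees(np.arctan2(d[1],d[0]))%90)
for th,zt in (('crank_handle',.003),('crank_boss',.0064)):
    for x in env.spot_point(th,'wrist')[:2]: print(th,x['at'],x['confidence'],T(x['at'],p0[2]-zt))
m=env.masks_of('crank_handle','wrist'); print([(x['extent'],x['confidence']) for x in m[:2]])
im=w[0]['image']; cv2.imwrite('pics/w4.png',cv2.resize(im[230:430,180:460],(784,560),interpolation=cv2.INTER_CUBIC))
E
```

```text
7.3 [0.5288 0.0726 0.2701]
0.145 collar 0.03912621674329733 vert 0.038823667070509056 c [0.0757 0.0033 0.1251]
0.15 collar 0.038343579698252125 vert 0.038047081890468994 c [0.0756 0.0032 0.1201]
0.155 collar 0.03756094265320694 vert 0.03727049671042892 c [0.0754 0.0032 0.1151]
0.16 collar 0.036778305608161754 vert 0.03649391153038872 c [0.0753 0.0031 0.1101]
mean [0.0759 0.0032 0.0956]
0.012173765584847012 31.905289878319564
0.011351314484710417 34.30585885609588
0.011985839338269808 38.16903287752112
mean [0.0759 0.0033 0.0996]
0.015738823021495353 29.444435693744623
0.01619704461229897 28.76617163095456
0.01633696373401392 31.11612187860146
crank_handle [463.0, 265.4] 0.72 [0.0221 0.0594 0.003 ]
crank_boss [316.0, 310.5] 0.72 [0.0007 0.0015 0.0064]
[([277.2, 238.3, 351.6, 402.2], 0.84)]
```

View pics/w4.png

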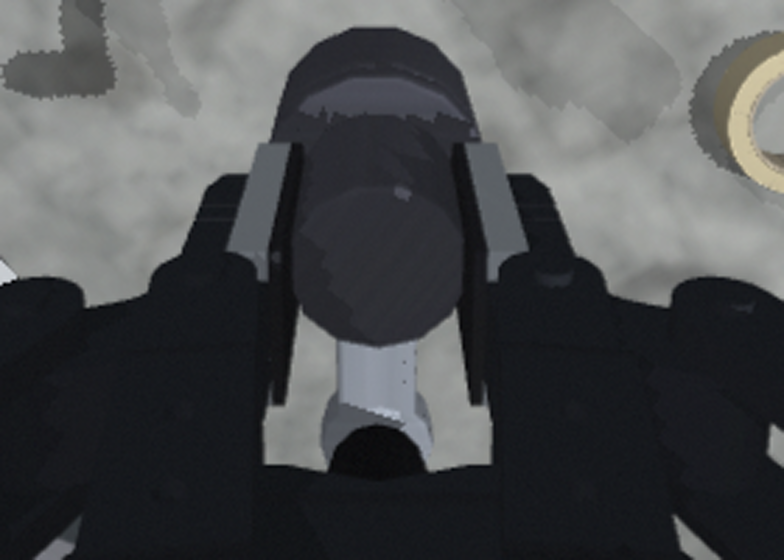

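The crank is held straight, with the boss centred at about (315,325) in the full image and the arm in line with tool x. I'll refine the square's angle using line segments.

```bash
python3 - <<'E'
from h import *
np.set_printoptions(precision=4,suppress=True)
im=cv2.imread('pics/w3.png'); w=cam('wrist'); st=env.read_state(); R=rot(st['orientation']);p0=st['eef_pos'];K,Rc,t=w[1:]
print(p0)
T=lambda px,z:R.T@(onz(K,Rc,t,px,z)-p0)
s=8;x0,y0=290,103
g=cv2.cvtColor(im[y0:y0+58,x0:x0+58],cv2.COLOR_BGR2GRAY); g=cv2.resize(g,None,fx=s,fy=s,interpolation=cv2.INTER_CUBIC)
L=cv2.createLineSegmentDetector().detect(g)[0][:,0]
for a in L:
    P=[T((x0+(a[i]+.5)/s-.5,y0+(a[i+1]+.5)/s-.5),.1715)*1e3 for i in (0,2)]; d=P[1]-P[0]; n=np.linalg.norm(d)
    if n>5: print(np.round(n,1),'ang',np.round(np.degrees(np.arctan2(d[1],d[0]))%90,1),'mid',((P[0]+P[1])/2)[:2])
E
```

```text
[0.5293 0.073  0.2703]
5.4 ang 29.8 mid [70.8146 -4.3182]
6.2 ang 40.6 mid [62.9777 -7.6628]
```

move_arm --jaw '[0.02, 0.02, 0.02, 0.02, 0.02, 0.02, 0.02, 0.02]' --pt "0 0 0" --pt "0 0 0" --pt "0 0 0" --pt "0.022 -0.012 0" --pt "0.022 -0.012 0" --pt "0.0222 -0.0125 0.01" --pt "0 0 0.02" --pt "0 0 0" --turn '[0.177, 0.177, 0.176, 0, 0, 0, 0, 0]'

```text
t: 8.5
eef_pos: [0.5957, 0.1048, 0.2378]
orientation: [0.001, 1.0, -0.03, -0.003]
contact_force: [-0.6, 0.0, -3.8]
grip_width: 0.0234
grip_force: 79.7
```

```bash
python3 - <<'E'
from h import *
np.set_printoptions(precision=4,suppress=True)
w=cam('wrist'); st=env.read_state(); R=rot(st['orientation']);p0=st['eef_pos'];print(st['t'],p0,np.degrees(np.arctan2(R[1,0],R[0,0])),st['contact_force'],st['qpos'])
cv2.imwrite('pics/w5.png',w[0]['image'])
s=cam('scene'); a=s[0]['image'][160:280,220:380]; b=w[0]['image'][190:430,160:480]
cv2.imwrite('pics/w5c.png',np.hstack([cv2.resize(a,(400,300),interpolation=cv2.INTER_CUBIC),cv2.resize(b,(400,300))]))
E
```

```text
8.55 [0.5963 0.105  0.2391] -3.49749586373359 [ 0.8589  0.0356 -3.7084] [ 0.408   0.5403 -0.8634  1.6643  0.4425  1.1482 -2.2041]
```

View pics/w5c.png

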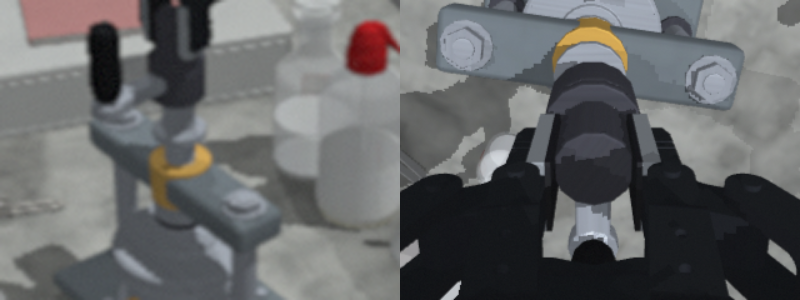

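The scene half shows the hub just above the square. The wrist half shows the hub slightly right of the bush and collar, by about 4 px. I'll measure that offset.

```bash
python3 - <<'E'
from h import *
im=cv2.imread('pics/w5.png'); hsv=cv2.cvtColor(im,cv2.COLOR_BGR2HSV)
o=cv2.inRange(hsv,(12,120,90),(30,255,255))
for y in range(190,260,4):
    xs=np.where(o[y,240:380])[0]+240
    g=hsv[y,270:370,2].astype(int)
    print(y,'orange',(xs.min(),xs.max(),(xs.min()+xs.max())/2) if len(xs) else None,'V',g[::3].tolist())
E
```

```text
190 orange None V [183, 182, 182, 181, 180, 182, 182, 184, 184, 185, 183, 184, 177, 133, 134, 143, 188, 169, 168, 166, 164, 162, 161, 164, 181, 182, 181, 182, 181, 180, 179, 119, 126, 128]
194 orange None V [184, 181, 179, 177, 178, 177, 180, 182, 184, 185, 184, 165, 142, 152, 155, 157, 149, 174, 186, 184, 185, 170, 170, 170, 187, 188, 187, 183, 183, 179, 180, 175, 128, 128]
198 orange None V [178, 177, 177, 177, 178, 179, 182, 184, 184, 130, 189, 184, 183, 183, 184, 185, 185, 184, 193, 155, 188, 184, 181, 182, 183, 182, 183, 181, 181, 182, 181, 185, 134, 126]
202 orange None V [87, 128, 166, 169, 175, 179, 180, 171, 171, 185, 184, 179, 152, 138, 144, 136, 175, 185, 185, 185, 186, 179, 179, 178, 179, 180, 181, 181, 182, 179, 180, 180, 172, 125]
206 orange (np.int64(304), np.int64(321), np.float64(312.5)) V [107, 103, 99, 94, 93, 91, 89, 88, 86, 84, 88, 109, 130, 133, 136, 138, 139, 140, 129, 174, 180, 182, 189, 181, 183, 183, 182, 180, 180, 179, 179, 177, 174, 73]
210 orange (np.int64(304), np.int64(327), np.float64(315.5)) V [133, 132, 134, 132, 130, 128, 123, 120, 115, 109, 105, 11
[... 1915 characters left out ...]
1, 121, 121, 119, 120, 121, 132, 132]
246 orange None V [88, 88, 87, 86, 96, 116, 117, 105, 47, 46, 49, 49, 49, 49, 51, 51, 52, 52, 53, 51, 53, 51, 142, 158, 120, 120, 120, 121, 122, 120, 119, 120, 131, 132]
250 orange None V [87, 88, 88, 86, 92, 114, 72, 45, 45, 47, 49, 51, 50, 51, 53, 52, 53, 53, 54, 53, 52, 51, 53, 89, 120, 120, 120, 120, 120, 120, 120, 119, 121, 132]
254 orange None V [86, 88, 86, 87, 89, 44, 48, 46, 47, 50, 52, 62, 57, 58, 57, 57, 60, 60, 61, 59, 54, 55, 54, 52, 58, 120, 121, 120, 119, 120, 119, 120, 121, 131]
258 orange None V [98, 86, 81, 77, 63, 46, 46, 48, 59, 47, 56, 71, 88, 91, 92, 94, 95, 95, 80, 63, 53, 74, 59, 55, 52, 88, 121, 121, 120, 120, 118, 119, 119, 120]
```

move_arm --jaw '[0.02, 0.02, 0.02, 0.02, 0.02, 0.02]' --pt "0.0013 -0.001 0" --pt "0 0 0.004" --pt "0 0 0.004" --pt "0 0 0.004" --pt "0 0 0.003" --pt "0 0 0" --turn '[0, 0, 0, 0, 0, 0]' --squeeze 50

```text
t: 9.35
eef_pos: [0.5988, 0.1064, 0.2248]
orientation: [0.0, 1.0, -0.031, -0.0]
contact_force: [-0.2, -0.9, -4.4]
grip_width: 0.0229
grip_force: 80.1
```

move_arm --jaw '[0.02, 0.02, 0.02, 0.02]' --pt "0 0 0.002" --pt "0 0 0.002" --pt "0 0 0.002" --pt "0 0 0" --turn '[0, 0, 0, 0]'

```text
t: 9.85
eef_pos: [0.5989, 0.1064, 0.219]
orientation: [0.0, 1.0, -0.031, -0.0]
contact_force: [-0.4, -0.1, -5.4]
grip_width: 0.0237
grip_force: 80.0
```

move_arm --jaw '[0.02, 0.02, 0.02, 0.02, 0.02]' --pt "0 0 0.002" --pt "0 0 0.002" --pt "0 0 0.002" --pt "0 0 0.002" --pt "0 0 0" --turn '[0, 0, 0, 0, 0]'

```text
t: 10.48
eef_pos: [0.5996, 0.1066, 0.2131]
orientation: [0.0, 1.0, -0.031, 0.001]
contact_force: [-4.6, -2.0, 8.5]
grip_width: 0.0235
grip_force: 81.4
```

move_arm --jaw '[0.02, 0.02, 0.02, 0.02]' --pt "-0.001 0.0005 0" --pt "0 0 0.002" --pt "0 0 0.001" --pt "0 0 0" --turn '[0, 0, 0, 0]'

```text
t: 10.98
eef_pos: [0.6, 0.1067, 0.2129]
orientation: [0.0, 1.0, -0.031, 0.003]
contact_force: [-7.2, -3.3, 21.4]
grip_width: 0.0239
grip_force: 82.7
```

```bash
python3 - <<'E'
from h import *
np.set_printoptions(precision=4,suppress=True)
st=env.read_state();print(st['eef_pos'],st['contact_force'],st['wrist_torque'])
C={n:cam(n) for n in ['scene','top']}
for th in ['shaft_seat','crank_socket','crank_boss','crank_handle','foot_face']:
    rs=[]
    for n in C:
        r=env.spot_point(th,n); print(th,n,[(np.round(x['at'],1).tolist(),round(x['confidence'],2)) for x in r[:2]])
        if r: rs.append(ray(*C[n][1:],r[0]['at']))
    if len(rs)==2: print('  tri',tri(rs))
w=cam('wrist')
a=C['scene'][0]['image'][160:250,240:340]; b=w[0]['image'][190:430,200:440]
cv2.imwrite('pics/w6c.png',np.hstack([cv2.resize(a,(444,400),interpolation=cv2.INTER_CUBIC),cv2.resize(b,(356,400))[:,:356]]))
E
```

```text
[0.6    0.1067 0.2129] [-7.1587 -3.2732 21.3756] [-0.944   1.7373 -0.0317]
shaft_seat scene [([289.6, 211.6], 0.58)]
shaft_seat top []
crank_socket scene [([293.9, 209.7], 0.82)]
crank_socket top []
crank_boss scene [([288.6, 187.0], 0.87)]
crank_boss top []
crank_handle scene [([263.1, 200.5], 0.61)]
crank_handle top []
foot_face scene [([293.5, 245.5], 0.78)]
foot_face top []
```

View pics/w6c.png

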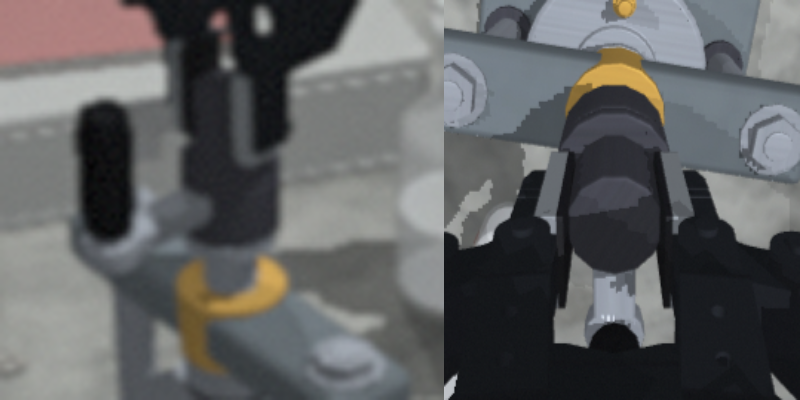

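The scene half shows the hub sitting directly on the collar with no square visible, so the crank is seated. I'll release it.

move_arm --jaw '[0.02, 0.085, 0.085, 0.085, 0.085, 0.085]' --pt "0 0 -0.003" --pt "0 0 -0.002" --pt "0 0 0" --pt "0 0 0" --pt "0 0 0" --pt "0 0 0" --turn '[0, 0, 0, 0, 0, 0]'

```text
t: 12.38
eef_pos: [0.598, 0.1061, 0.2132]
orientation: [-0.0, 1.0, -0.031, -0.0]
contact_force: [0.7, -0.2, 0.7]
grip_width: 0.0854
grip_force: 0.0
```

```bash
python3 - <<'E'
from h import *
np.set_printoptions(precision=4,suppress=True)
w=cam('wrist'); s=cam('scene'); st=env.read_state(); R=rot(st['orientation']);p0=st['eef_pos'];print(st['t'],p0,np.degrees(np.arctan2(R[1,0],R[0,0])),st['contact_force'],st['grip_width'],st['qpos'])
cv2.imwrite('pics/w7.png',w[0]['image']); cv2.imwrite('pics/s7.png',s[0]['image'])
print([(x['extent'],x['confidence']) for x in env.masks_of('crank_boss','wrist')[:2]])
for th,zt in (('crank_handle',.1615+.0485),('crank_boss',.1615+.045)):
  for n,c in (('wrist',w),('scene',s)):
    for x in env.spot_point(th,n)[:2]: p=onz(*c[1:],x['at'],zt);print(th,n,x['at'],x['confidence'],p,R.T@(p-p0))
E
```

```text
12.475 [0.598  0.1061 0.2132] -3.5045779328557973 [-0.527   0.1918  0.1923] 0.08515057392806626 [ 0.3939  0.5682 -0.8466  1.6869  0.4687  1.1021 -2.2243]
[([274.2, 241.0, 353.1, 398.9], 0.64)]
crank_handle scene [262.1, 195.3] 0.9 [0.5448 0.116  0.21  ] [-0.0537 -0.0066  0.0032]
crank_boss wrist [311.4, 309.1] 0.76 [0.5998 0.1067 0.2065] [ 0.0018 -0.0007  0.0067]
crank_boss scene [290.7, 186.1] 0.9 [0.5987 0.1048 0.2065] [0.0007 0.0012 0.0067]
crank_boss scene [291.1, 210.2] 0.7 [0.5447 0.0564 0.2065] [-0.0502  0.0529  0.0067]
```

move_arm --jaw '[0.085, 0.085, 0.085, 0.085, 0.085, 0.085, 0.085, 0.085]' --pt "-0.0145 0 0.0005" --pt "-0.0145 0 0.0005" --pt "-0.0145 0 0.0005" --pt "-0.0146 -0.0005 0.0005" --pt "0 0 0" --pt "0 0 0" --pt "0 0 0" --pt "0 0 0" --turn '[0, 0, 0, 0, -0.17, -0.17, -0.17, 0]'

```text
t: 13.72
eef_pos: [0.5395, 0.11, 0.2113]
orientation: [-0.0, 0.975, 0.222, -0.0]
contact_force: [0.4, -0.0, -0.1]
grip_width: 0.085
grip_force: 0.0
```

move_arm --jaw '[0.015, 0.015, 0.015, 0.015, 0.015, 0.015]' --pt "0 0 0" --pt "0 0 0" --pt "0 0 0" --pt "0 0 0" --pt "0 0 0" --pt "0 0 0" --turn '[0, 0, 0, 0, 0, 0]' --squeeze 40

```text
t: 14.48
eef_pos: [0.54, 0.1102, 0.2114]
orientation: [0.0, 0.975, 0.223, 0.0]
contact_force: [-0.9, 1.2, 2.2]
grip_width: 0.0197
grip_force: 39.0
```

```bash
python3 - <<'E'
from h import *
np.set_printoptions(precision=4,suppress=True)
w=cam('wrist'); s=cam('scene'); st=env.read_state(); R=rot(st['orientation']);p0=st['eef_pos'];print(st['t'],p0,np.degrees(np.arctan2(R[1,0],R[0,0])),st['contact_force'],st['wrist_torque'],st['grip_width'],st['grip_force'],st['qpos'])
cv2.imwrite('pics/w8.png',np.hstack([cv2.resize(s[0]['image'][150:250,235:345],(440,400),interpolation=cv2.INTER_CUBIC),cv2.resize(w[0]['image'][130:430,180:450],(360,400))]))
E
```

```text
14.575 [0.54   0.1102 0.2114] 25.719480992887554 [-0.7919  0.1969  1.4726] [0.0298 0.2235 0.0051] 0.019802370745887223 38.98351550102234 [ 0.5166  0.5249 -1.002   1.8256  0.5019  1.0709 -1.7971]
```

View pics/w8.png

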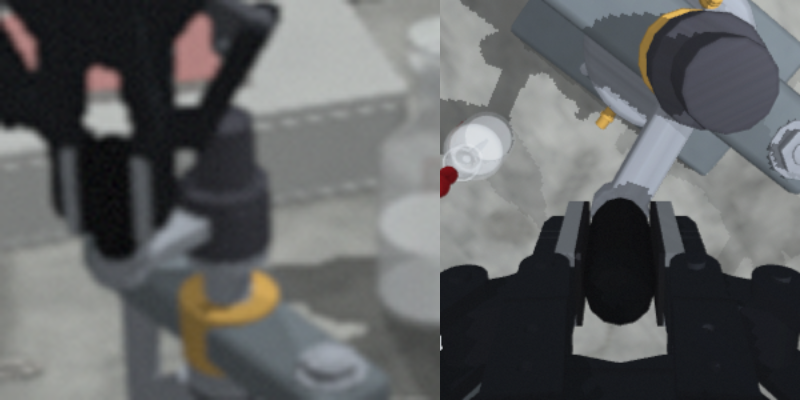

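The crank is upright and seated, and the handle is held cleanly between the pads. I'll work out the circle rows.

```bash
python3 - <<'E'
import numpy as np
y=np.radians(25.7); ax=np.array([[np.cos(y),np.sin(y)],[np.sin(y),-np.cos(y)]])
acc=np.zeros(2); tot=np.zeros(2)
f=lambda k: .06*np.array([np.cos(np.radians(176.5-15*k)),np.sin(np.radians(176.5-15*k))])
for c in range(3):
    rows=[]
    for k in range(8*c+1,8*c+9):
        t=ax@(f(k)-f(0)); d=np.round(t-tot,4); tot=tot+d; rows.append([float(d[0]),float(d[1]),0.0002])
    print(rows)
print(tot)
E
```

```text
[[0.0094, -0.0126, 0.0002], [0.0123, -0.0097, 0.0002], [0.0143, -0.0062, 0.0002], [0.0155, -0.0022, 0.0002], [0.0156, 0.0018, 0.0002], [0.0145, 0.0058, 0.0002], [0.0126, 0.0094, 0.0002], [0.0097, 0.0122, 0.0002]]
[[0.0062, 0.0144, 0.0002], [0.0023, 0.0155, 0.0002], [-0.0019, 0.0156, 0.0002], [-0.0057, 0.0145, 0.0002], [-0.0094, 0.0126, 0.0002], [-0.0123, 0.0097, 0.0002], [-0.0144, 0.0062, 0.0002], [-0.0155, 0.0023, 0.0002]]
[[-0.0155, -0.0019, 0.0002], [-0.0146, -0.0058, 0.0002], [-0.0126, -0.0093, 0.0002], [-0.0097, -0.0123, 0.0002], [-0.0062, -0.0144, 0.0002], [-0.0022, -0.0155, 0.0002], [0.0018, -0.0155, 0.0002], [0.0058, -0.0146, 0.0002]]
[-5.20417043e-18 -1.21430643e-17]
```

move_arm --jaw '[0.015, 0.015, 0.015, 0.015, 0.015, 0.015, 0.015, 0.015]' --pt "0.0094 -0.0126 0.0002" --pt "0.0123 -0.0097 0.0002" --pt "0.0143 -0.0062 0.0002" --pt "0.0155 -0.0022 0.0002" --pt "0.0156 0.0018 0.0002" --pt "0.0145 0.0058 0.0002" --pt "0.0126 0.0094 0.0002" --pt "0.0097 0.0122 0.0002" --turn '[0, 0, 0, 0, 0, 0, 0, 0]'

```text
t: 15.58
eef_pos: [0.6312, 0.1587, 0.2094]
orientation: [-0.001, 0.975, 0.224, -0.002]
contact_force: [-5.8, 1.7, 3.6]
grip_width: 0.0199
grip_force: 39.3
```

```bash
python3 - <<'E'
from h import *
np.set_printoptions(precision=4,suppress=True)
st=env.read_state(); R=rot(st['orientation']);p0=st['eef_pos'];d=p0-[.600,.1065,0]
print(st['t'],p0,'phi',np.degrees(np.arctan2(d[1],d[0])),'r',np.hypot(*d[:2]),st['contact_force'],st['wrist_torque'],st['qpos'])
s=cam('scene')
for th in ('crank_handle','crank_boss','foot_face','shaft_seat','crank_socket'): print(th,[(x['at'],x['confidence']) for x in env.spot_point(th,'scene')[:1]])
E
```

```text
15.575 [0.6312 0.1587 0.2094] phi 59.12087039731534 r 0.060845176165922964 [-5.8132  1.6618  3.5945] [ 0.2359  1.6362 -0.0106] [ 0.3279  0.6877 -0.9241  1.57    0.5763  1.1813 -1.8325]
crank_handle [([279.8, 168.8], 0.87)]
crank_boss [([288.8, 184.2], 0.67)]
foot_face [([292.9, 247.1], 0.54)]
shaft_seat [([291.0, 210.7], 0.66)]
crank_socket [([295.3, 211.1], 0.94)]
```

Turning as expected, with about 6 N along the circle. I'll finish turn 1.

move_arm --jaw '[0.015, 0.015, 0.015, 0.015, 0.015, 0.015, 0.015, 0.015]' --pt "0.0062 0.0144 0.0002" --pt "0.0023 0.0155 0.0002" --pt "-0.0019 0.0156 0.0002" --pt "-0.0057 0.0145 0.0002" --pt "-0.0094 0.0126 0.0002" --pt "-0.0123 0.0097 0.0002" --pt "-0.0144 0.0062 0.0002" --pt "-0.0155 0.0023 0.0002" --turn '[0, 0, 0, 0, 0, 0, 0, 0]'

```text
t: 16.88
eef_pos: [0.6283, 0.054, 0.2085]
orientation: [-0.001, 0.975, 0.223, 0.003]
contact_force: [4.8, 6.5, -2.9]
grip_width: 0.0202
grip_force: 39.1
```

move_arm --jaw '[0.015, 0.015, 0.015, 0.015, 0.015, 0.015, 0.015, 0.015]' --pt "-0.0155 -0.0019 0.0002" --pt "-0.0146 -0.0058 0.0002" --pt "-0.0126 -0.0093 0.0002" --pt "-0.0097 -0.0123 0.0002" --pt "-0.0062 -0.0144 0.0002" --pt "-0.0022 -0.0155 0.0002" --pt "0.0018 -0.0155 0.0002" --pt "0.0058 -0.0146 0.0003" --turn '[0, 0, 0, 0, 0, 0, 0, 0]'

```text
t: 17.88
eef_pos: [0.5398, 0.1066, 0.2064]
orientation: [0.003, 0.975, 0.221, -0.001]
contact_force: [-3.6, -6.5, 5.9]
grip_width: 0.02
grip_force: 40.3
```

```bash
cat > chk.py <<'E'
from h import *
np.set_printoptions(precision=4,suppress=True)
st=env.read_state(); R=rot(st['orientation']);p0=st['eef_pos'];d=p0-[.600,.1065,0]
print(st['t'],p0,'phi',np.degrees(np.arctan2(d[1],d[0])),'r',np.hypot(*d[:2]),st['contact_force'],st['wrist_torque'],st['qpos'])
s=cam('scene')
for th in ('crank_boss','foot_face','lid_top','shaft_seat','crank_socket'): print(th,[(x['at'],x['confidence']) for x in env.spot_point(th,'scene')[:1]])
E
python3 chk.py
```

```text
17.875 [0.5398 0.1066 0.2064] phi 179.89036384625066 r 0.06021844566693686 [-3.5731 -6.4889  5.8714] [-1.5019  0.5439  0.0025] [ 0.5152  0.53   -0.9969  1.831   0.5127  1.0663 -1.8043]
crank_boss [([289.7, 187.2], 0.9)]
foot_face [([293.2, 246.8], 0.74)]
lid_top [([294.4, 254.8], 0.66)]
shaft_seat [([291.1, 215.1], 0.66)]
crank_socket [([291.9, 210.0], 0.72)]
```

move_arm --jaw '[0.015, 0.015, 0.015, 0.015, 0.015, 0.015, 0.015, 0.015]' --pt "0.0094 -0.0126 0.0002" --pt "0.0123 -0.0097 0.0002" --pt "0.0143 -0.0062 0.0002" --pt "0.0155 -0.0022 0.0002" --pt "0.0156 0.0018 0.0002" --pt "0.0145 0.0058 0.0002" --pt "0.0126 0.0094 0.0002" --pt "0.0097 0.0122 0.0003" --turn '[0, 0, 0, 0, 0, 0, 0, 0]'

```text
t: 19.18
eef_pos: [0.6318, 0.1585, 0.2045]
orientation: [-0.002, 0.975, 0.223, -0.001]
contact_force: [-7.0, 1.6, 3.7]
grip_width: 0.02
grip_force: 40.1
```

move_arm --jaw '[0.015, 0.015, 0.015, 0.015, 0.015, 0.015, 0.015, 0.015]' --pt "0.0062 0.0144 0.0002" --pt "0.0023 0.0155 0.0002" --pt "-0.0019 0.0156 0.0002" --pt "-0.0057 0.0145 0.0002" --pt "-0.0094 0.0126 0.0002" --pt "-0.0123 0.0097 0.0002" --pt "-0.0144 0.0062 0.0002" --pt "-0.0155 0.0023 0.0003" --turn '[0, 0, 0, 0, 0, 0, 0, 0]'

```text
t: 20.18
eef_pos: [0.6291, 0.0546, 0.2035]
orientation: [-0.002, 0.975, 0.223, 0.004]
contact_force: [5.4, 4.0, -1.8]
grip_width: 0.02
grip_force: 39.7
```

move_arm --jaw '[0.015, 0.015, 0.015, 0.015, 0.015, 0.015, 0.015, 0.015]' --pt "-0.0155 -0.0019 0.0002" --pt "-0.0146 -0.0058 0.0002" --pt "-0.0126 -0.0093 0.0002" --pt "-0.0097 -0.0123 0.0002" --pt "-0.0062 -0.0144 0.0002" --pt "-0.0022 -0.0155 0.0002" --pt "0.0018 -0.0155 0.0002" --pt "0.0058 -0.0146 0.0003" --turn '[0, 0, 0, 0, 0, 0, 0, 0]'

```text
t: 21.18
eef_pos: [0.5398, 0.1077, 0.2014]
orientation: [0.002, 0.975, 0.221, -0.001]
contact_force: [-3.6, -5.4, 6.7]
grip_width: 0.0201
grip_force: 40.7
```

```bash
python3 chk.py; python3 - <<'E'
from h import *
s=cam('scene'); a=cv2.imread('pics/scene0.png')
cv2.imwrite('pics/s9.png',np.hstack([cv2.resize(i[205:280,250:330],(400,375),interpolation=cv2.INTER_CUBIC) for i in (a,s[0]['image'])]))
E
```

```text
21.175 [0.5398 0.1077 0.2014] phi 178.84554769922863 r 0.06016767182043618 [-3.6058 -5.3758  6.6507] [-1.5055  0.7205 -0.0237] [ 0.5124  0.5378 -0.9949  1.8349  0.5192  1.0579 -1.8102]
crank_boss []
foot_face []
lid_top [([293.6, 254.7], 0.55)]
shaft_seat [([293.1, 215.6], 0.48)]
crank_socket [([291.9, 212.0], 0.93)]
```

View pics/s9.png

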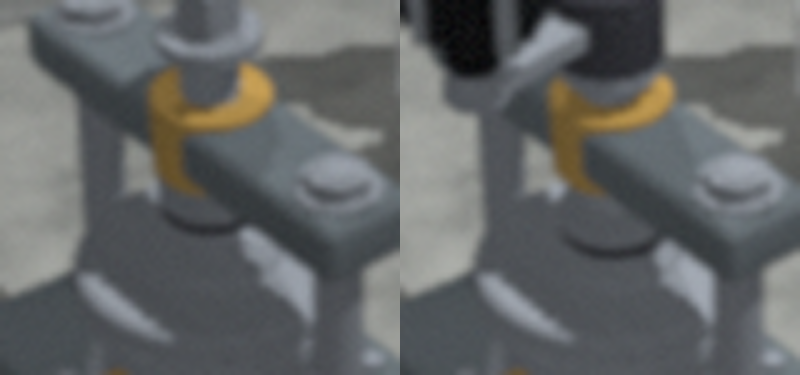

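The foot is lower (edge at about y=250 in the right half, against 228 in the left) but not yet on the lid. I'll wind another half turn, then let go of the handle. The last part goes on the boss, where pad slip limits the torque.

move_arm --jaw '[0.015, 0.015, 0.015, 0.015, 0.015, 0.015, 0.015, 0.015]' --pt "0.0094 -0.0126 0.0002" --pt "0.0123 -0.0097 0.0002" --pt "0.0143 -0.0062 0.0002" --pt "0.0155 -0.0022 0.0002" --pt "0.0156 0.0018 0.0002" --pt "0.0145 0.0058 0.0002" --pt "0.0126 0.0094 0.0002" --pt "0.0097 0.0122 0.0003" --turn '[0, 0, 0, 0, 0, 0, 0, 0]'

```text
t: 22.52
eef_pos: [0.632, 0.1584, 0.1994]
orientation: [-0.002, 0.975, 0.223, -0.001]
contact_force: [-6.0, 0.7, 4.8]
grip_width: 0.0201
grip_force: 40.4
```

move_arm --jaw '[0.015, 0.015, 0.015, 0.015, 0.015]' --pt "0.0062 0.0144 0.0002" --pt "0.0023 0.0155 0.0002" --pt "-0.0019 0.0156 0.0002" --pt "-0.0057 0.0145 0.0003" --pt "0 0 0" --turn '[0, 0, 0, 0, 0]'

```text
t: 23.15
eef_pos: [0.6601, 0.1039, 0.1988]
orientation: [-0.002, 0.975, 0.222, 0.0]
contact_force: [-1.6, 3.1, 3.9]
grip_width: 0.0198
grip_force: 40.5
```

move_arm --jaw '[0.06, 0.06, 0.06, 0.06, 0.06, 0.06, 0.06, 0.06]' --pt "0 0 0" --pt "0 0 0" --pt "0 0 -0.001" --pt "0 0 -0.02" --pt "0 0 -0.025" --pt "0 0 -0.02" --pt "0 0 0" --pt "0 0 0" --turn '[0, 0, 0, 0, 0, 0, 0, 0]'

```text
t: 24.15
eef_pos: [0.6596, 0.1026, 0.2643]
orientation: [0.0, 0.975, 0.222, -0.0]
contact_force: [-0.2, 0.5, -0.7]
grip_width: 0.0602
grip_force: 0.0
```

```bash
cat chk.py > c2.py; cat >> c2.py <<'E'
w=cam('wrist'); st=env.read_state(); R=rot(st['orientation']);p0=st['eef_pos'];print('yaw',np.degrees(np.arctan2(R[1,0],R[0,0])),'want shift to axis',R.T@(np.array([.5995,.1065,p0[2]])-p0))
for th,z in (('crank_boss',.149+.045),('crank_handle',.149+.0485)):
    for x in env.spot_point(th,'wrist')[:2]: p=onz(*w[1:],x['at'],z);print(th,x['at'],x['confidence'],p,R.T@(p-p0))
E
python3 c2.py
```

```text
24.15 [0.6596 0.1026 0.2643] phi -3.781962638487386 r 0.05974405563437231 [-0.1701  0.4801 -0.6933] [ 0.0258  0.0278 -0.0021] [ 0.411   0.6634 -0.945   1.4727  0.5473  1.2858 -1.7096]
crank_boss [([290.9, 191.5], 0.97)]
foot_face [([316.7, 176.1], 0.28)]
lid_top [([294.2, 254.7], 0.69)]
shaft_seat [([292.6, 217.1], 0.59)]
crank_socket [([290.2, 215.8], 0.61)]
yaw 25.723500266242926 want shift to axis [-0.0526 -0.0294  0.0001]
crank_boss [270.4, 338.0] 0.97 [0.601  0.1048 0.194 ] [-0.052  -0.0272  0.0702]
crank_handle [431.0, 305.9] 0.67 [0.666  0.0259 0.1975] [-0.0276  0.0721  0.0666]
```

move_arm --jaw '[0.046, 0.046, 0.046, 0.046, 0.046, 0.046, 0.046, 0.046]' --pt "-0.0262 -0.0145 0" --pt "-0.0263 -0.0145 0" --pt "0 0 0" --pt "0 0 0" --pt "0 0 0" --pt "0 0 0" --pt "0 0 0" --pt "0 0 0" --turn '[0, 0, -0.186, -0.186, -0.186, -0.186, -0.186, -0.186]'

```text
t: 25.6
eef_pos: [0.6001, 0.1061, 0.2648]
orientation: [0.0, 0.707, 0.707, 0.0]
contact_force: [0.8, 0.4, 0.1]
grip_width: 0.0457
grip_force: 0.0
```

move_arm --jaw '[0.046, 0.046, 0.046, 0.046, 0.046, 0.046, 0.046, 0.046]' --pt "0 0 0" --pt "0 0 0" --pt "0 0 0" --pt "0 0 0" --pt "0 0 0" --pt "0 0 0" --pt "0 0 0" --pt "0 0 0" --turn '[-0.186, -0.186, -0.186, -0.186, -0.186, -0.186, -0.186, -0.186]'

```text
t: 26.6
eef_pos: [0.6001, 0.1061, 0.2646]
orientation: [-0.0, 0.042, 0.999, 0.0]
contact_force: [-0.3, 0.0, 0.3]
grip_width: 0.0462
grip_force: 0.0
```

move_arm --jaw '[0.046, 0.046, 0.046, 0.046, 0.046, 0.046, 0.046, 0.046]' --pt "0 0 0" --pt "0 0 0" --pt "0 0 0" --pt "0 0 0" --pt "0 0 0" --pt "0 0 0" --pt "0 0 0" --pt "0 0 0" --turn '[-0.186, -0.186, -0.186, -0.186, -0.186, -0.186, -0.186, 0]'

```text
t: 27.6
eef_pos: [0.6001, 0.1061, 0.2646]
orientation: [-0.0, -0.569, 0.822, -0.0]
contact_force: [-0.1, -0.0, 0.3]
grip_width: 0.0462
grip_force: 0.0
```

```bash
python3 c2.py
```

```text
27.6 [0.6001 0.1061 0.2646] phi -77.41472711399064 r 0.00039724799334557554 [-0.1167 -0.0401  0.2781] [-0.0017 -0.0255 -0.0607] [ 0.6652  0.9233 -1.5159  1.6232  0.925   1.4956  1.8677]
crank_boss [([292.0, 190.8], 0.63)]
foot_face [([294.0, 251.1], 0.85)]
lid_top [([293.9, 253.5], 0.79)]
shaft_seat [([290.8, 217.1], 0.63)]
crank_socket [([288.3, 215.9], 0.85)]
yaw -110.55682663877758 want shift to axis [-0.0001  0.0006 -0.    ]
crank_boss [316.6, 260.5] 0.96 [0.5997 0.1063 0.194 ] [0.0001 0.0003 0.0707]
crank_handle [223.4, 290.8] 0.79 [0.6589 0.1035 0.1975] [-0.0181 -0.0561  0.0672]
```

move_arm --jaw '[0.046, 0.046, 0.046, 0.02, 0.02, 0.02, 0.02, 0.02]' --pt "0 0 0.02" --pt "0 0 0.022" --pt "0 0 0.021" --pt "0 0 0" --pt "0 0 0" --pt "0 0 0" --pt "0 0 0" --pt "0 0 0" --turn '[0.1, 0.05, 0.05, 0, 0, 0, 0, 0]' --squeeze 50

```text
t: 29.05
eef_pos: [0.5995, 0.1062, 0.2016]
orientation: [-0.0, -0.485, 0.874, 0.0]
contact_force: [-2.8, 1.0, -5.9]
grip_width: 0.0239
grip_force: 49.3
```

move_arm --jaw '[0.02, 0.02, 0.02, 0.02]' --pt "0 0 0.0001" --pt "0 0 0.0001" --pt "0 0 0.0002" --pt "0 0 0.0001" --turn '[0.1, 0.17, 0.17, 0.17]'

```text
t: 29.55
eef_pos: [0.5993, 0.1063, 0.2011]
orientation: [-0.001, -0.198, 0.98, -0.0]
contact_force: [-4.2, 0.3, -6.4]
grip_width: 0.0242
grip_force: 49.4
```

```bash
python3 c2.py
```

```text
29.55 [0.5993 0.1063 0.2011] phi -160.0986898516152 r 0.0007081622593254854 [-4.1718  0.3139 -6.4406] [-0.1105  0.889   0.3915] [ 0.6223  0.8682 -1.3267  1.6865  0.873   1.3111  1.0909]
crank_boss [([290.2, 192.1], 0.96)]
foot_face [([294.0, 251.3], 0.84)]
lid_top [([292.4, 255.1], 0.83)]
shaft_seat [([291.6, 218.1], 0.56)]
crank_socket [([292.5, 212.3], 0.96)]
yaw -156.76846311023905 want shift to axis [0.     0.0003 0.    ]
crank_boss [316.7, 312.0] 0.97 [0.6006 0.1068 0.194 ] [-0.0011  0.0001  0.0071]
```

move_arm --jaw '[0.02, 0.02, 0.02, 0.02, 0.02, 0.02, 0.02]' --pt "0 0 0.001" --pt "0 0 0.0005" --pt "0 0 0.0002" --pt "0 0 0.0001" --pt "0 0 0.0001" --pt "0 0 0.0002" --pt "0 0 0.0001" --turn '[0.1, 0.17, 0.17, 0.17, 0.17, 0.17, 0.17]'

```text
t: 30.88
eef_pos: [0.5996, 0.1065, 0.2001]
orientation: [0.0, 0.352, 0.936, -0.0]
contact_force: [-7.3, -1.2, 1.1]
grip_width: 0.0241
grip_force: 51.1
```

```bash
cat > t.py <<'E'
from h import *
np.set_printoptions(precision=4,suppress=True)
st=env.read_state(); R=rot(st['orientation']); print(st['t'],st['eef_pos'],'yaw',np.degrees(np.arctan2(R[1,0],R[0,0])),'F',st['contact_force'],'M',st['wrist_torque'],'q',st['qpos'],st['grip_width'])
E
python3 t.py
```

```text
30.875 [0.5996 0.1065 0.2001] yaw 138.7437439240581 F [-7.2638 -1.2058  1.0973] M [-0.4799  1.7956  0.3775] q [ 0.5403  0.721  -1.1168  1.6895  0.6956  1.1856  0.0921] 0.02410694024045856
```

move_arm --jaw '[0.02, 0.02, 0.02, 0.02, 0.02, 0.02]' --pt "0 0 0.0002" --pt "0 0 0.0002" --pt "0 0 0.0002" --pt "0 0 0.0001" --pt "0 0 0.0001" --pt "0 0 0.0001" --turn '[0.15, 0.15, 0.15, 0.15, 0.15, 0.15]'

```text
t: 31.62
eef_pos: [0.5994, 0.1071, 0.1993]
orientation: [0.0, 0.724, 0.69, -0.0]
contact_force: [-7.1, -1.3, 3.2]
grip_width: 0.024
grip_force: 51.2
```

```bash
python3 t.py
```

```text
31.625 [0.5994 0.1071 0.1993] yaw 87.26964042875305 F [-7.1499 -1.3433  3.1979] M [-0.3001  1.9082  0.4186] q [ 0.4372  0.6219 -0.9246  1.6932  0.5473  1.1074 -0.6994] 0.024042999102843948
```

move_arm --jaw '[0.02, 0.02, 0.02, 0.02, 0.02, 0.02]' --pt "0 0 0.0001" --pt "0 0 0.0001" --pt "0 0 0.0001" --pt "0 0 0.0001" --pt "0 0 0.0001" --pt "0 0 0.0001" --turn '[0.15, 0.15, 0.15, 0.15, 0.15, 0.15]'

```text
t: 32.38
eef_pos: [0.5998, 0.1073, 0.1986]
orientation: [0.0, 0.952, 0.307, 0.0]
contact_force: [-6.5, -0.5, 0.6]
grip_width: 0.0246
grip_force: 51.1
```

```bash
python3 t.py
```

```text
32.375 [0.5998 0.1073 0.1986] yaw 35.73893947878128 F [-6.4874 -0.5457  0.5566] M [-0.167   1.425   0.3942] q [ 0.3106  0.5486 -0.724   1.6974  0.4096  1.0521 -1.4945] 0.02456420936952609
```

move_arm --jaw '[0.02, 0.02, 0.02, 0.02, 0.02, 0.02]' --pt "0 0 0.0002" --pt "0 0 0.0001" --pt "0 0 0.0001" --pt "0 0 0.0001" --pt "0 0 0.0001" --pt "0 0 0.0001" --turn '[0.15, 0.15, 0.15, 0.15, 0.15, 0.15]'

```text
t: 33.12
eef_pos: [0.6001, 0.1069, 0.1979]
orientation: [0.0, 0.99, -0.138, 0.001]
contact_force: [-4.8, -1.2, 1.2]
grip_width: 0.0246
grip_force: 51.2
```

```bash
python3 t.py
```

```text
33.125 [0.6001 0.1069 0.1979] yaw -15.822055832249335 F [-4.7586 -1.189   1.2053] M [-0.4333  1.1656  0.3406] q [ 0.1723  0.4992 -0.5245  1.7024  0.2872  1.0163 -2.2987] 0.02457610675153172
```

move_arm --jaw '[0.046, 0.046, 0.046, 0.046, 0.046, 0.046, 0.046, 0.046]' --pt "0 0 0" --pt "0 0 0" --pt "0 0 0" --pt "0 0 0" --pt "0 0 0" --pt "0 0 0" --pt "0 0 0" --pt "0 0 0" --turn '[0, 0, 0, -0.18, -0.18, -0.18, -0.18, -0.18]'

```text
t: 34.12
eef_pos: [0.6005, 0.1062, 0.1971]
orientation: [-0.0, 0.951, 0.311, 0.001]
contact_force: [-0.5, -0.5, 0.3]
grip_width: 0.0458
grip_force: 0.0
```

move_arm --jaw '[0.046, 0.046, 0.046, 0.046, 0.046, 0.046, 0.046, 0.046]' --pt "0 0 0" --pt "0 0 0" --pt "0 0 0" --pt "0 0 0" --pt "0 0 0" --pt "0 0 0" --pt "0 0 0" --pt "0 0 0" --turn '[-0.18, -0.18, -0.18, -0.18, -0.18, -0.18, -0.18, 0]'

```text
t: 35.12
eef_pos: [0.6004, 0.106, 0.1968]
orientation: [-0.0, 0.588, 0.809, 0.001]
contact_force: [0.2, 0.5, 0.5]
grip_width: 0.0459
grip_force: 0.0
```

```bash
python3 c2.py
```

```text
35.125 [0.6004 0.106  0.1968] phi -46.77104376476345 r 0.0006204290256376674 [0.219  0.486  0.5319] [0.0223 0.0261 0.0144] [ 0.4809  0.6612 -0.9982  1.6926  0.6066  1.1296 -0.3799]
crank_boss [([292.9, 194.4], 0.86)]
foot_face [([293.1, 253.5], 0.66)]
lid_top []
shaft_seat [([294.0, 217.0], 0.56)]
crank_socket []
yaw 107.94219980080642 want shift to axis [ 0.0004 -0.0005 -0.    ]
crank_boss [313.2, 309.7] 0.68 [0.5996 0.1079 0.194 ] [0.0017 0.     0.003 ]
crank_handle [307.3, 164.8] 0.7 [0.5797 0.1629 0.1975] [ 0.0601 -0.0019 -0.0006]
```

move_arm --jaw '[0.02, 0.02, 0.02, 0.02, 0.02, 0.02, 0.02]' --pt "0 0 0" --pt "0 0 0" --pt "0 0 0" --pt "0 0 0.0005" --pt "0 0 0.0005" --pt "0 0 0.0001" --pt "0 0 0.0001" --turn '[0, 0, 0, 0, 0.1, 0.12, 0.12]' --squeeze 50

```text
t: 36.45
eef_pos: [0.5997, 0.1063, 0.1968]
orientation: [0.0, 0.717, 0.697, -0.0]
contact_force: [-5.2, -2.7, 11.4]
grip_width: 0.0245
grip_force: 49.6
```

```bash
python3 t.py
```

```text
36.45 [0.5997 0.1063 0.1968] yaw 88.33827006253895 F [-5.1626 -2.6893 11.4167] M [-0.4419  1.3345  0.3447] q [ 0.4368  0.6249 -0.9227  1.695   0.5507  1.1036 -0.6819] 0.0244676918758081
```

move_arm --jaw '[0.02, 0.02, 0.02, 0.02]' --pt "0 0 0" --pt "0 0 0" --pt "0 0 0.0001" --pt "0 0 0.0001" --turn '[0.12, 0.12, 0.12, 0.12]'

```text
t: 36.95
eef_pos: [0.6, 0.1074, 0.1965]
orientation: [0.0, 0.862, 0.507, 0.001]
contact_force: [-3.9, 0.5, 7.9]
grip_width: 0.0244
grip_force: 49.3
```

```bash
python3 t.py
```

```text
36.95 [0.6    0.1074 0.1965] yaw 60.93084681817566 F [-3.8915  0.4647  7.9126] M [0.3787 0.6496 0.5613] q [ 0.371   0.5825 -0.8166  1.6973  0.4745  1.07   -1.1042] 0.02436533754776431
```

move_arm --jaw '[0.02, 0.02]' --pt "0 0 0" --pt "0 0 0" --turn '[0.03, 0]'

```text
t: 37.2
eef_pos: [0.6003, 0.1078, 0.1965]
orientation: [-0.0, 0.869, 0.495, 0.001]
contact_force: [-3.6, 1.6, 6.9]
grip_width: 0.0246
grip_force: 49.3
```

```bash
python3 t.py
```

```text
37.2 [0.6003 0.1078 0.1965] yaw 59.40153529096249 F [-3.6335  1.6232  6.9162] M [0.3377 0.5368 0.4282] q [ 0.3668  0.5805 -0.8106  1.6971  0.4702  1.0677 -1.128 ] 0.024592273469508978
```

move_arm --jaw '[0.02, 0.02, 0.02, 0.02]' --pt "0 0 0" --pt "0 0 0" --pt "0 0 0" --pt "0 0 0" --turn '[0, 0, 0.03, 0.02]' --squeeze 80

```text
t: 37.7
eef_pos: [0.6004, 0.1079, 0.1966]
orientation: [0.0, 0.88, 0.474, 0.001]
contact_force: [-2.8, 0.7, 7.7]
grip_width: 0.0237
grip_force: 78.1
```

```bash
python3 t.py
```

```text
37.7 [0.6004 0.1079 0.1966] yaw 56.61301098278942 F [-2.8179  0.7222  7.7083] M [0.2758 0.5705 1.2075] q [ 0.3598  0.5765 -0.8     1.6973  0.4631  1.065  -1.1714] 0.023682547756079718
```

move_arm --jaw '[0.02, 0.02]' --pt "0 0 0" --pt "0 0 0" --turn '[-0.005, 0]'

```text
t: 37.95
eef_pos: [0.6004, 0.1079, 0.1966]
orientation: [0.0, 0.879, 0.477, 0.001]
contact_force: [-3.4, 0.9, 8.3]
grip_width: 0.0236
grip_force: 78.2
```

```bash
python3 t.py
```

```text
37.95 [0.6004 0.1079 0.1966] yaw 56.938627448935215 F [-3.4072  0.9474  8.3068] M [0.2474 0.5944 1.0382] q [ 0.3605  0.5769 -0.8012  1.6973  0.464   1.0653 -1.1664] 0.023556107445226033
```

move_arm --jaw '[0.02, 0.05, 0.05, 0.05, 0.05, 0.05, 0.05, 0.05]' --pt "0 0 0" --pt "0 0 0" --pt "0 0 0" --pt "0 0 0" --pt "0 0 -0.01" --pt "0 0 -0.03" --pt "0 0 -0.04" --pt "0 0 -0.04" --turn '[-0.022, 0, 0, 0, 0, 0, 0, 0]'

```text
t: 38.95
eef_pos: [0.6, 0.1063, 0.3173]
orientation: [0.0, 0.875, 0.485, 0.0]
contact_force: [0.2, -0.6, -0.6]
grip_width: 0.0499
grip_force: 0.0
```

```bash
python3 c2.py; python3 - <<'E'
from h import *
C={n:cam(n) for n in ('scene','top')}
for th in ('crank_boss','crank_handle','foot_face','lid_top','vial_0','tape_roll','dropper_clear','stopper_box'):
  print(th,[[(np.round(x['at']).tolist(),round(x['confidence'],2)) for x in env.spot_point(th,n)[:3]] for n in C])
E
```

```text
38.95 [0.6    0.1063 0.3173] phi -105.34918423011662 r 0.0001819904701283972 [ 0.1667 -0.6211 -0.5634] [ 0.0135 -0.0538 -0.0368] [ 0.4104  0.4652 -0.8684  1.5675  0.3656  1.2794 -1.0705]
crank_boss [([289.0, 194.1], 0.9)]
foot_face [([292.6, 253.9], 0.59)]
lid_top [([294.0, 254.2], 0.63)]
shaft_seat [([290.1, 219.5], 0.47)]
crank_socket [([291.8, 214.9], 0.88)]
yaw 57.96387187968048 want shift to axis [ 0.0007 -0.0003 -0.    ]
crank_boss [313.3, 236.2] 0.89 [0.6002 0.1066 0.194 ] [0.0013 0.0004 0.1203]
crank_handle [293.5, 153.3] 0.75 [0.6204 0.1642 0.1975] [ 0.0608 -0.013   0.1167]
crank_boss [[([290.0, 192.0], 0.97)], [([389.0, 163.0], 0.65), ([388.0, 202.0], 0.2)]]
crank_handle [[([272.0, 177.0], 0.67)], []]
foot_face [[([294.0, 251.0], 0.78)], []]
lid_top [[([294.0, 255.0], 0.84)], []]
vial_0 [[([382.0, 334.0], 0.93), ([379.0, 368.0], 0.69), ([417.0, 319.0], 0.63)], [([390.0, 204.0], 0.58)]]
tape_roll [[([382.0, 368.0], 0.84)], []]
dropper_clear [[([211.0, 302.0], 0.68)], [([255.0, 288.0], 0.8)]]
stopper_box [[([441.0, 290.0], 0.85), ([292.0, 220.0], 0.7)], [([386.0, 161.0], 0.87)]]
```

```bash
python3 -c "
from workcell import env
print(env.job_done())"
```

```text
the job is handed in; nothing more can be done
None
```

The job is handed in: the crank is fully down on the square, and the screw was wound about 3.3 turns to a hard stop and drawn tight at up to about 1.2 N m (above the 0.8 target, under the 2 N m limit). The crank is released with the arm clear of everything; the hand-in gave no verdict.

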